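Prime the embossing press and key in its stamping programme

ROBOT

A 7-joint arm with a two-finger parallel gripper is mounted at the origin on the work surface. World frame = base frame: x ahead of the robot, y to its left, z up, the work surface at z = 0. Lengths are in m, angles in rad, forces in N, time in s.
With the tool pointing down it reaches from about 0.425 to 0.875 m from the base axis. Payload 4.7 kg.
Tool frame: the origin (TCP) lies on the centre line of the jaws, within the pads' length; the fingertips stand 19 mm ahead of it and the grasp point (between the pads) is the TCP; x points along the fingers, z is the direction in which the jaws open and shut, and the axes are right-handed (so a half turn about x gives the same grasp; the last joint's range is limited). The gripper opens to 87 mm and grips with 3 to 60 N. Pads are 19 mm wide; open, the fingers measure 117 mm over their backs; the gripper's body (75 mm by 190 mm) begins 51 mm behind the grasp point.
Start: joints at [-1.287, 0.321, -0.07, 1.45, 0.023, 1.371, -0.057], TCP at [0.173, 0.626, 0.242] pointing down, gripper open.
Joint ranges: [-2.86, 2.86], [-0.3, 2.09], [-1.38, 1.24], [0.06, 2.45], [-1.56, 4.7], [0.09, 2.05], [-2.69, 2.69]. Speed limits (rad/s): [2.57, 2.57, 3.14, 3.14, 3.14, 3.14, 3.14].

INTERFACE

Orientations are given as a rotation vector (axis times angle).
In Python, from bench import get_state, get_image, camera_info, close_job gives the robot as it stands.
- The arm moves only by the tool jog_arm, never from a script. Its argument "targets" is a list of rows, each a list of 7 numbers: the turn, a rotation vector about the tool's x, y, z in degrees, then the shift along the tool's x, y, z in cm, then the finger opening in cm, from 0 to 8.7. In form: [[wx, wy, wz, tx, ty, tz, jaw], ...]. A call has 1 to 10 rows; each row shifts and turns the commanded pose from where the row before left it, along the tool's axes as they then stand; what a row does not reach is not made up. A row lasts 1/8 s, in which the tool goes at most 62.5 mm and 10.7 degrees, less where a joint would pass 70% of its speed; a pose out of reach is approached as far as the arm can. A call is refused whole if a number of a shift passes 6.25 or a number of a turn 10.7, either way. A call with a gripper value outside its range is refused whole. The fingers move at their own pace and stop on an object; "squeeze" is the grip in N (left out, the last holds). Time passes only in rows, so rows that do not move let the fingers close. It gives the time, the measured TCP pose, the force and the opening at its end, in the units of the state.
- get_state(): the state, without advancing time (a new reading comes with each control period).
- get_image(name): name is "scene" or "top" or "wrist"; returns (picture, depth): 480x640x3 uint8, red, green, blue; 480x640 float32, m along the optical axis (not along the pixel's ray), 0 where there is no reading.
- camera_info(name): a dict with "intrinsics" (3x3 intrinsics, pixels), "world_from_camera" (4x4, takes a point from camera to world coordinates); the wrist camera has in their place "mount" (4x4, takes a point from camera to tool coordinates, whose origin is the TCP and whose axes are the tool frame's). Camera axes: x right, y up, looking along -z (the intrinsics and any distortion apply to the point x, -y, -z); pixel columns grow to the right and rows downward; lengths in m; the calibration is good to about 2 mm. The wrist camera is an equidistant fisheye: a pixel r from the principal point sees the ray r / f radians off the axis. A picture is of the moment at which its call begins: read the wrist's pose just before it. camera_info takes no time and is no camera call.
- close_job(): hands the job in, once; it reports no verdict.
The state is a dict: "time": time; "joint_positions": joint angles; "qd": joint speeds; "joint_torque": joint torques, N m; "position": TCP position; "tool_rot": TCP orientation; "ft_force": force on the tool from outside, world axes, zero at the start; "torque": the same for the moment, N m; "grip_width": opening from 0.0 (shut) to 1.0 (fully open).
Only numpy, scipy, OpenCV 4.12 (cv2) and the standard library are available. Lean on these libraries where they do the work, as an engineer would, in place of code of your own. Each camera call takes 0.05 s, during which the arm holds its last target.

TASK

Prime the embossing press: push its hand-pump lever all the way down and let it come all the way back up, at least three full strokes. Then key in the stamping programme on the console: press the long bar key, then the round key, then the square key, one at a time, each fully down and let right up before the next. Never press the cross-shaped cancel key, and leave the other things on the bench where they are.

Things in the scene. Friction and masses are not known exactly. Their poses are not given: they have to be found in the camera images.
- press: Embossing press, grey steel, fixed to the table: base plate 430 x 160 x 16 mm (x -90 to +340 mm), pump lever in front, at the rear (from x 197 mm) a C-frame 216 mm high with a ram over a wooden tile. Origin on the table top under the place where the lever is best pressed; x points from there to the C-frame, z up.
- press_hinge (a point): The lever's hinge axis (parallel to the press's y), 140 mm along the press's +x from its origin and 95 mm above the table, between two cheeks whose tops are 116 mm above the table.
- pump_lever (a joint): Sprung pump lever: steel bar with black rubber grip (120 x 44 x 18 mm), reaching 210 mm from the hinge towards the press's -x. 0 = up at rest, sloping 35 degrees up from the hinge to its free end; grows to 0.61 rad as it is pushed down: level, at its stop. Springs back up; pushing takes 5 to 10 N.
- lever_pad (a point): Point on the top face of the rubber grip, mid-width, 165 mm from the hinge along the lever; moves with it. Straight above the press's origin the grip's top face is 204 mm over the table when up and 104 mm when fully down, so pushing straight down there stays on the grip.
- console: Control console of the press, a dark steel box 250 x 250 x 30 mm fixed to the table, with four aluminium key blocks (each 104 x 104 x 18 mm) on it in a 2 x 2 square of 112 mm pitch, in any arrangement. Origin at the centre of its underside, z up.
- bar_key (a joint): Spring key in black plastic, a long bar 28 x 84 mm, its length along the console's y. Travel in m: 0 = up, 0.008 = fully down; fully down takes 4.5 N; it springs back.
- bar_top (a point): Centre of the top face of the long bar key, 62 mm above the table when up, 14 mm proud of its aluminium block; moves with the key.
- round_key (a joint): Spring key in black plastic, a disc 54 mm across. Travel in m: 0 = up, 0.008 = fully down; fully down takes 4.5 N; it springs back.
- round_top (a point): Centre of the top face of the round key, 62 mm above the table when up, 14 mm proud of its aluminium block; moves with the key.
- square_key (a joint): Spring key in black plastic, a square 50 x 50 mm. Travel in m: 0 = up, 0.008 = fully down; fully down takes 4.5 N; it springs back.
- square_top (a point): Centre of the top face of the square key, 62 mm above the table when up, 14 mm proud of its aluminium block; moves with the key.
- cross_key (a joint): Spring key in black plastic, a plus-shaped cross, 72 mm over its arms, arms 20 mm wide: the cancel key. Travel in m: 0 = up, 0.008 = fully down; fully down takes 4.5 N; it springs back.
- cross_top (a point): Centre of the top face of the cross key, 62 mm above the table when up, 14 mm proud of its aluminium block; moves with the key.
- carved_box: Bystander: closed carved wooden box 110 x 176 x 84 mm, loose, behind the console. Origin at the centre of its underside.
- coasters: Bystander: stack of octagonal wooden coasters 84 mm across, 36 mm high, loose, between press and console. Origin at the centre of its underside.
- chisel: Bystander: chisel 210 mm long, 24 mm high, lying loose between press and console. Origin under its middle.
- clog: Bystander: carved wooden clog 250 mm long, 100 mm high, loose, at the left. Origin under its middle.
- mallet: Bystander: wooden mallet 270 mm long, 84 mm high, lying loose at the right. Origin at the underside, where handle meets head.

How it is judged:
By the outcome, as a careful person would: the job done as asked, in the order asked, and still so for the second after the job is handed in, with the robot touching nothing.
It also fails if it takes over 58 s, if anything falls off the work surface, if the arm or the gripper's body presses on something with over 40 N, if the wrist force passes 120 N, or if a joint passes its speed limit or range.

## Working session

There is one attempt and no reset: what is moved stays moved. The work goes in short steps, Python scripts to look and compute and a tool call to move; the robot and the scene stay as the last step left them, time stands still between calls to the robot, and variables do not carry over. Pictures are saved under pics/ and viewed, and the job is handed in when it is done.

Besides the shell and the picture viewer there is one more tool, called as name(argument=value, ...), one argument or row to a line, values as JSON. jog_arm: Moves the arm, as the interface text tells. Its arguments: {"type":"object","properties":{"targets":{"type":"array"},"squeeze":{"type":"number"}},"required":["targets"]}

```bash
mkdir -p pics; ls; python3 - <<'E'
from bench import *
import cv2,numpy as np
print(get_state())
for n in ["scene","top"]:
    p,d=get_image(n); cv2.imwrite(f"pics/{n}0.png",p[:,:,::-1]); np.savez(f"{n}0.npz",p=p,d=d); print(n,camera_info(n),d.min(),d.max())
print(camera_info("wrist"))
E
```

```text
pics
{'time': 0.0, 'joint_positions': array([-1.28689953,  0.32182874, -0.07009548,  1.45163938,  0.02261702,
        1.37079378, -0.0568647 ]), 'qd': array([-0.00156637,  0.00062775, -0.00016021,  0.00160006,  0.0004574 ,
        0.00136255,  0.00094858]), 'joint_torque': array([ 8.28935435e-05, -4.91290855e+01, -4.03806623e-01, -3.12519979e+01,
       -6.39367034e-02,  4.38642909e-02,  1.78449368e-04]), 'position': array([0.1731598 , 0.62599076, 0.24047572]), 'tool_rot': array([-1.0094781 ,  1.32626804,  1.00743825]), 'ft_force': array([ 0.10371478, -1.3533982 , -0.01911917]), 'torque': array([ 0.04073046, -0.03101099, -0.02153693]), 'grip_width': 0.9985395530411301}
scene {'intrinsics': array([[435.30165231,   0.        , 320.28481187],
       [  0.        , 435.30165231, 238.13861151],
       [  0.        ,   0.        ,   1.        ]]), 'world_from_camera': array([[ 0.85556951, -0.41066988,  0.31520004,  0.91182363],
       [ 0.51768078,  0.67548831, -0.52509252, -0.53201957],
       [ 0.00272574,  0.61242615,  0.7905231 ,  0.95605486],
       [ 0.        ,  0.        ,  0.     
[... 309 characters left out ...]
7, -0.02257734, -0.01101969,  0.00526828],
       [-0.0147431 ,  0.1720436 ,  0.98497901,  1.26568781],
       [ 0.        ,  0.        ,  0.        ,  1.        ]])} 0.0 2.303831
{'intrinsics': array([[371.64829954,   0.        , 321.34690251],
       [  0.        , 371.64829954, 233.0886013 ],
       [  0.        ,   0.        ,   1.        ]]), 'mount': array([[ 3.70958915e-04,  2.80799955e-01, -9.59766246e-01,
        -1.43328094e-01],
       [-5.98593705e-05,  9.59766317e-01,  2.80799952e-01,
         7.84405540e-02],
       [ 9.99999929e-01, -4.67142424e-05,  3.72842380e-04,
         2.93177603e-04],
       [ 0.00000000e+00,  0.00000000e+00,  0.00000000e+00,
         1.00000000e+00]])}
```

View pics/scene0.png

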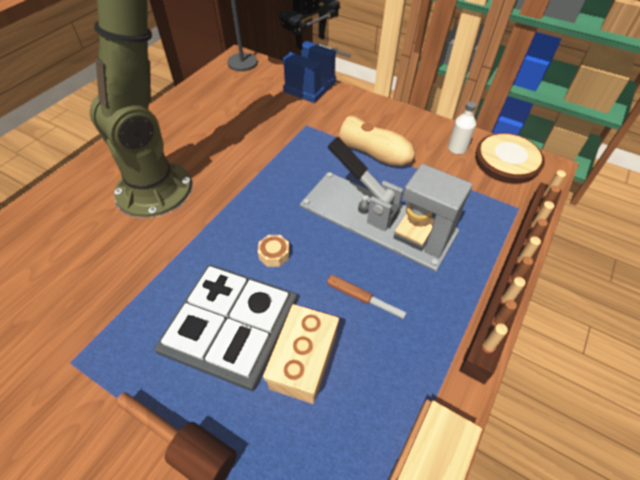

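View pics/top0.png

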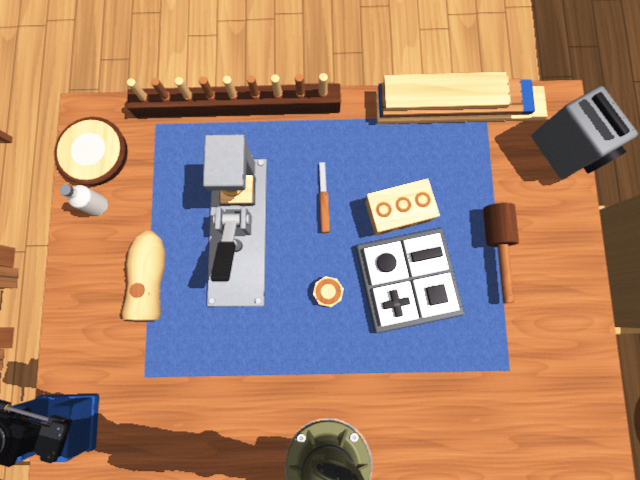

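The top view shows the press with its black grip at about (222,260) and its hinge at about (232,218). On the console the round key is at (386,262), bar (426,254), cross (397,302) and square (437,294). The coasters are at (328,292) and the chisel at (323,200). The scene view shows the same layout.

```bash
cat > h.py <<'E'
import numpy as np,cv2
from bench import camera_info
def ray(n,u,v,z):
    c=camera_info(n);K=c["intrinsics"];T=c["world_from_camera"]
    x=(u-K[0,2])/K[0,0];y=(v-K[1,2])/K[1,1]
    d=T[:3,:3]@np.array([x,-y,-1]);o=T[:3,3]
    return o+d*(z-o[2])/d[2]
def cloud(n,d):
    c=camera_info(n);K=c["intrinsics"];T=c["world_from_camera"]
    v,u=np.mgrid[:480,:640]
    P=np.stack([(u-K[0,2])/K[0,0]*d,-(v-K[1,2])/K[1,1]*d,-d],-1)
    return P@T[:3,:3].T+T[:3,3]
E
python3 - <<'E'
from h import *
for n in ["top","scene"]:
    z=np.load(n+"0.npz");p=z["p"];d=z["d"];C=cloud(n,d)
    m=((p.max(2)<60)).astype(np.uint8)
    k,l,s,c=cv2.connectedComponentsWithStats(m)
    for i in range(1,k):
        if s[i,4]<60 or s[i,4]>3000: continue
        q=C[(l==i)&(d>0)]
        r=ray(n,*c[i],.062)
        if len(q) and .2<r[0]<.9 and abs(r[1])<.6:
            cs=cv2.minAreaRect(np.argwhere(l==i)[:,::-1].astype(np.float32))
            print(n,c[i].round(1),s[i,4],"ray62",r.round(3),"cloud med",np.median(q,0).round(3),q[:,2].min().round(3),q[:,2].max().round(3),np.round(cs[1],1),round(cs[2]))
# white keyblocks corners, z=.048
z=np.load("top0.npz");p=z["p"];d=z["d"];C=cloud("top",d)
m=(p.min(2)>200).astype(np.uint8);m[:,:350]=0;m[:,470:]=0;m[:220]=0;m[340:]=0
pts=np.argwhere(m)[:,::-1].astype(np.float32)
b=cv2.boxPoints(cv2.minAreaRect(pts));print([ray("top",*x,.048).round(3) for x in b])
# press plate: gray pixels with height .01-.022
g=(C[...,2]>.008)&(C[...,2]<.026)&(np.ptp(p.astype(int),axis=2)<40);g[:,:190]=0;g[:,290:]=0;g[:140]=0;g[330:]=0
q=C[g][:,:2].astype(np.float32);r=cv2.minAreaRect(q);print(len(q),r,cv2.boxPoints(r).round(3))
for lo,hi in [(.19,.24)]:
    g=(C[...,2]>lo)&(C[...,2]<hi);g[:,:190]=0;g[:,290:]=0;g[:100]=0;g[330:]=0
    q=C[g];print(cv2.minAreaRect(q[:,:2].astype(np.float32)),np.median(q,0))
E
```

```text
top [112.7 173.3] 93 ray62 [0.795 0.587 0.062] cloud med [0.81  0.608 0.009] -0.003 0.022 [ 7.9 41.2] 49
top [489.7 227.7] 331 ray62 [ 0.614 -0.459  0.062] cloud med [ 0.614 -0.458  0.056] -0.003 0.072 [46.6 24.5] 57
top [222.7 261.5] 674 ray62 [0.537 0.271 0.062] cloud med [0.521 0.242 0.193] 0.031 0.222 [17.7 40.4] 11
scene [347.3 157.9] 598 ray62 [0.466 0.368 0.062] cloud med [0.53  0.237 0.19 ] 0.149 0.224 [45.2 15. ] 49
scene [216.6 287.6] 306 ray62 [ 0.421 -0.194  0.062] cloud med [ 0.422 -0.195  0.063] 0.055 0.067 [19.3 23.7] 70
scene [258.8 301.9] 295 ray62 [ 0.53  -0.174  0.062] cloud med [ 0.531 -0.174  0.063] 0.059 0.068 [18. 19.] 90
scene [192.2 327.3] 396 ray62 [ 0.441 -0.303  0.062] cloud med [ 0.442 -0.304  0.063] 0.057 0.068 [19.3 22.7] 30
scene [236.2 344.6] 359 ray62 [ 0.551 -0.285  0.062] cloud med [ 0.551 -0.286  0.063] 0.058 0.067 [10.4 35.9] 28
scene [218.5 450.4] 671 ray62 [ 0.653 -0.471  0.062] cloud med [ 0.666 -0.465  0.065] -0.001 0.084 [67.  31.8] 60
[array([ 0.636, -0.101,  0.048]), array([ 0.681, -0.32 ,  0.048]), array([ 0.395, -0.364,  0.048]), array([ 0.352, -0.153,  0.048])]
4567 ((0.6332751512527466, 0.2436254322528839), (0.16115249693393707, 0.42579689621925354), 88.9788589477539) [[0.419 0.167]
 [0.845 0.159]
 [0.848 0.32 ]
 [0.422 0.328]]
((0.6577960252761841, 0.243380606174469), (0.10148123651742935, 0.3657290041446686), 89.11640930175781) [0.75681715 0.24007705 0.21389308]
```

```bash
cat >> h.py <<'E'
from scipy.spatial.transform import Rotation as R
def go(target, s=None):
    from bench import get_state
    s=get_state(); r=R.from_rotvec(s["tool_rot"])
    d=r.inv().apply(np.array(target)-s["position"])*100
    print("t",s["time"],"pos",s["position"].round(4),"F",s["ft_force"].round(2),"tool cm",d.round(2)); return r
E
python3 - <<'E'
from h import *
for n in ["top","scene"]:
    z=np.load(n+"0.npz");p=z["p"];d=z["d"];C=cloud(n,d)
    m=((p.max(2)<60)&(C[...,2]>.15)&(C[...,2]<.235)&(np.abs(C[...,1]-.24)<.06)&(np.abs(C[...,0]-.52)<.12))
    q=C[m]
    for a in np.arange(.46,.6,.02):
        w=q[np.abs(q[:,0]-a)<.005]
        if len(w)>3: print(n,a.round(2),len(w),"y",w[:,1].min().round(3),w[:,1].max().round(3),"z",w[:,2].max().round(3),np.median(w[:,2]).round(3))
r=go([.508,.243,.262]); print(r.as_matrix().round(3))
E
```

```text
top 0.48 83 y 0.224 0.263 z 0.222 0.217
top 0.5 71 y 0.223 0.263 z 0.214 0.207
top 0.52 60 y 0.223 0.263 z 0.199 0.194
top 0.54 67 y 0.223 0.264 z 0.189 0.18
top 0.56 67 y 0.223 0.264 z 0.173 0.166
scene 0.48 12 y 0.224 0.262 z 0.223 0.22
scene 0.5 58 y 0.223 0.262 z 0.218 0.212
scene 0.52 67 y 0.222 0.267 z 0.203 0.198
scene 0.54 64 y 0.222 0.261 z 0.19 0.183
scene 0.56 65 y 0.221 0.262 z 0.176 0.17
scene 0.58 5 y 0.225 0.256 z 0.164 0.161
t 0.1 pos [0.1732 0.626  0.2406] F [ 0.44 -0.67  0.63] tool cm [ -2.09 -42.48 -28.  ]
[[-0.    -0.964  0.267]
 [-0.002  0.267  0.964]
 [-1.    -0.    -0.002]]
```

jog_arm(
  targets=[
    [0,0,0,-1.5,-4.6,-3.1,0],
    [0,0,0,-1.5,-4.6,-3.1,0],
    [0,0,0,0,-4.7,-3.1,0],
    [0,0,0,0,-4.7,-3.1,0],
    [0,0,0,0,-4.7,-3.1,0],
    [0,0,0,0,-4.7,-3.1,0],
    [0,0,0,0,-4.7,-3.1,0],
    [0,0,0,0,-4.7,-3.1,0],
    [0,0,0,0,-4.7,-3.1,0],
    [0,0,0,0,0,0,0],
  ],
)

```text
time: 1.35
position: [0.5077, 0.2396, 0.2713]
tool_rot: [-1.003, 1.329, 0.999]
ft_force: [0.3, 0.1, -0.1]
grip_width: 0.019
```

```bash
python3 -c "
from h import *
r=go([.508,.243,.225]);print(r.as_matrix().round(3))
from bench import get_state;print(get_state()['grip_width'])"
```

```text
t 1.35 pos [0.5077 0.2396 0.2713] F [ 0.26  0.08 -0.07] tool cm [4.63 0.07 0.34]
[[ 0.001 -0.961  0.276]
 [-0.003  0.276  0.961]
 [-1.    -0.002 -0.002]]
0.01878536388102737
```

jog_arm(
  targets=[
    [0,0,0,2.5,0,0.3,0],
    [0,0,0,2.5,0,0,0],
    [0,0,0,3,0,0,0],
    [0,0,0,3,0,0,0],
    [0,0,0,2,0,0,0],
    [0,0,0,1,0,0,0],
    [0,0,0,0,0,0,0],
  ],
)

```text
time: 2.22
position: [0.5023, 0.2501, 0.1311]
tool_rot: [-1.008, 1.328, 1.014]
ft_force: [-5.7, -0.6, 8.4]
grip_width: 0.005
```

jog_arm(
  targets=[
    [0,0,0,0.5,0,0,0],
    [0,0,0,0.4,0,0,0],
    [0,0,0,0,0,0,0],
  ],
)

```text
time: 2.6
position: [0.5026, 0.2502, 0.1234]
tool_rot: [-1.007, 1.327, 1.014]
ft_force: [-6.5, -0.5, 10.2]
grip_width: 0.008
```

jog_arm(
  targets=[
    [0,0,0,0.3,0,0,0],
    [0,0,0,0.2,0,0,0],
    [0,0,0,0,0,0,0],
  ],
)

```text
time: 2.98
position: [0.5027, 0.2502, 0.1231]
tool_rot: [-1.006, 1.327, 1.014]
ft_force: [-18.6, -5.6, 36.9]
grip_width: 0.004
```

```bash
python3 - <<'E'
from h import *
from bench import *
p,d=get_image("scene"); cv2.imwrite("pics/down1.png",cv2.resize(p[100:300,250:500,::-1],(750,600))); 
go([.508,.243,.25])
E
```

```text
t 3.025 pos [0.5027 0.2502 0.1231] F [-17.99  -6.08  36.91] tool cm [-12.69  -0.64  -0.55]
```

View pics/down1.png

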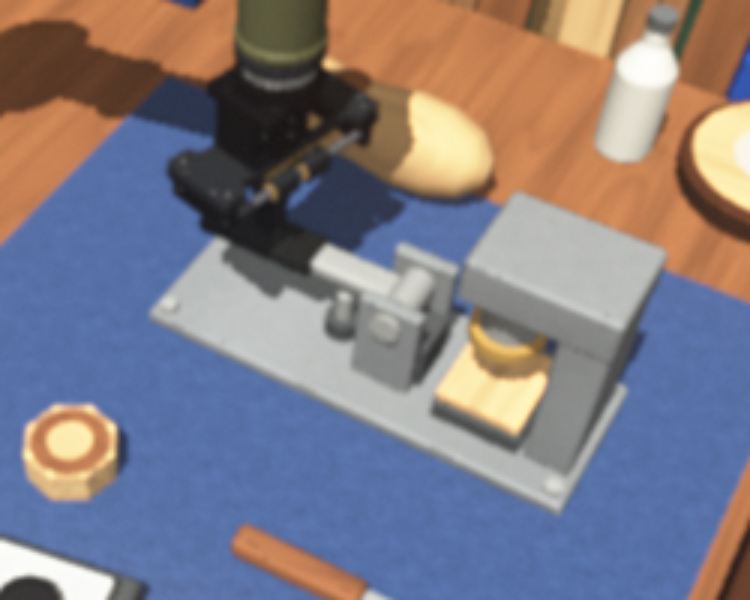

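The lever looks level in the picture, and the force jumped to 37 N with the tip at 104 mm, so it is at its stop. I'll lift now and check that it springs back.

jog_arm(
  targets=[
    [0,0,0,-3.4,0,0,0],
    [0,0,0,-4,0,0,0],
    [0,0,0,-4,0,0,0],
    [0,0,0,-2,0,0,0],
    [0,0,0,0,0,0,0],
    [0,0,0,0,0,0,0],
  ],
)

```text
time: 3.78
position: [0.5045, 0.2485, 0.2501]
tool_rot: [-1.009, 1.327, 1.01]
ft_force: [0.8, 0.7, 0.0]
grip_width: 0.001
```

```bash
python3 - <<'E'
from h import *
from bench import *
p,d=get_image("scene"); cv2.imwrite("pics/up1.png",cv2.resize(p[100:300,250:500,::-1],(750,600))); 
go([.508,.243,.25])
E
```

```text
t 3.825 pos [0.5044 0.2483 0.2498] F [ 0.02  0.45 -0.54] tool cm [-0.02 -0.49 -0.42]
```

View pics/up1.png

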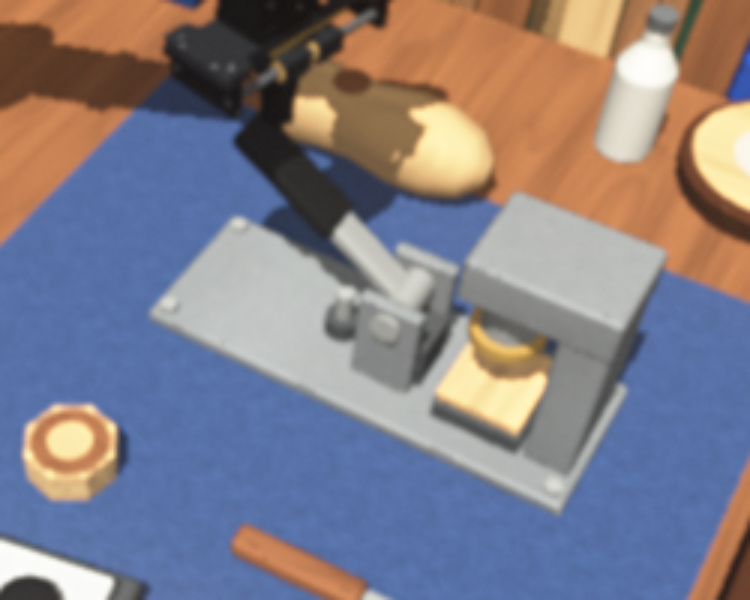

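The lever is back up at its 35° slope and the force reads zero. On to stroke 2.

jog_arm(
  targets=[
    [0,0,0,2,-0.4,-0.4,0],
    [0,0,0,3,0,0,0],
    [0,0,0,3,0,0,0],
    [0,0,0,3,0,0,0],
    [0,0,0,1.5,0,0,0],
    [0,0,0,0.6,0,0,0],
    [0,0,0,0.3,0,0,0],
    [0,0,0,0,0,0,0],
  ],
)

```text
time: 4.82
position: [0.5048, 0.244, 0.1231]
tool_rot: [-1.005, 1.33, 1.014]
ft_force: [-21.4, -7.1, 45.0]
grip_width: 0.004
```

jog_arm(
  targets=[
    [0,0,0,-3.4,0,0,0],
    [0,0,0,-4,0,0,0],
    [0,0,0,-4,0,0,0],
    [0,0,0,-2,0,0,0],
    [0,0,0,0,0,0,0],
    [0,0,0,0,0,0,0],
  ],
)

```text
time: 5.58
position: [0.5074, 0.243, 0.2494]
tool_rot: [-1.009, 1.328, 1.009]
ft_force: [-0.7, -0.2, 0.5]
grip_width: 0.002
```

45 N is more than needed, so I'll press slightly less deep.

jog_arm(
  targets=[
    [0,0,0,2,0,0,0],
    [0,0,0,3,0,0,0],
    [0,0,0,3,0,0,0],
    [0,0,0,3,0,0,0],
    [0,0,0,1.5,0,0,0],
    [0,0,0,0.4,0,0,0],
    [0,0,0,0.2,0,0,0],
    [0,0,0,0,0,0,0],
  ],
)

```text
time: 6.58
position: [0.5045, 0.2438, 0.1232]
tool_rot: [-1.006, 1.331, 1.014]
ft_force: [-16.1, -4.9, 31.3]
grip_width: 0.005
```

jog_arm(
  targets=[
    [0,0,0,-3.1,0,0,0],
    [0,0,0,-4,0,0,0],
    [0,0,0,-4,0,0,0],
    [0,0,0,-2,0,0,0],
    [0,0,0,0,0,0,0],
    [0,0,0,0,0,0,0],
  ],
)

```text
time: 7.32
position: [0.5073, 0.2429, 0.2492]
tool_rot: [-1.008, 1.328, 1.009]
ft_force: [0.0, 0.0, -1.4]
grip_width: 0.004
```

jog_arm(
  targets=[
    [0,0,0,2,0,0,0],
    [0,0,0,3,0,0,0],
    [0,0,0,3,0,0,0],
    [0,0,0,3,0,0,0],
    [0,0,0,1.5,0,0,0],
    [0,0,0,0.4,0,0,0],
    [0,0,0,0.2,0,0,0],
    [0,0,0,0,0,0,0],
  ],
)

```text
time: 8.32
position: [0.5045, 0.2437, 0.1232]
tool_rot: [-1.006, 1.331, 1.014]
ft_force: [-16.0, -4.5, 31.8]
grip_width: 0.008
```

jog_arm(
  targets=[
    [0,0,0,-3.1,0,0,0],
    [0,0,0,-4,0,0,0],
    [0,0,0,-4,0,0,0],
    [0,0,0,-2,0,0,0],
    [0,0,0,-2,0,0,0],
    [0,0,0,0,0,0,0],
  ],
)

```text
time: 9.07
position: [0.5084, 0.2435, 0.2712]
tool_rot: [-1.008, 1.325, 1.008]
ft_force: [-1.0, 0.6, -0.7]
grip_width: -0.001
```

```bash
python3 - <<'E'
from h import *
r=go([.551,-.285,.2]); print(r.as_matrix().round(3))
E
```

```text
t 9.075 pos [0.5084 0.2435 0.2712] F [-1.02  0.56 -0.67] tool cm [  7.11 -18.19 -49.8 ]
[[ 0.    -0.964  0.266]
 [ 0.     0.266  0.964]
 [-1.    -0.     0.   ]]
```

jog_arm(
  targets=[
    [0,0,0,0,-2,-5.5,0],
    [0,0,0,0,-2,-5.5,0],
    [0,0,0,0,-2,-5.5,0],
    [0,0,0,0,-2,-5.5,0],
    [0,0,0,0,-2,-5.5,0],
    [0,0,0,0,-2,-5.5,0],
    [0,0,0,0,-2,-5.5,0],
    [0,0,0,0,-2,-5.5,0],
    [0,0,0,0,-2.2,-5.8,0],
    [0,0,0,4,0,0,0],
  ],
)

```text
time: 10.32
position: [0.5494, -0.2932, 0.2315]
tool_rot: [-1.006, 1.331, 0.996]
ft_force: [0.4, -0.1, -0.6]
grip_width: 0.001
```

jog_arm(
  targets=[
    [0,0,0,5,0,0,0],
    [0,0,0,4,0,0,0],
    [0,0,0,0,0,0,0],
  ],
)

```text
time: 10.7
position: [0.5475, -0.2834, 0.1363]
tool_rot: [-1.002, 1.331, 1.016]
ft_force: [0.4, 1.2, 0.1]
grip_width: 0.008
```

```bash
python3 - <<'E'
from h import *
r=go([.551,-.285,.1]); print(r.as_matrix().round(3))
E
```

```text
t 10.7 pos [ 0.5475 -0.2834  0.1363] F [0.41 1.19 0.09] tool cm [ 3.62 -0.41 -0.06]
[[-0.01  -0.964  0.267]
 [ 0.003  0.267  0.964]
 [-1.     0.01   0.   ]]
```

jog_arm(
  targets=[
    [0,0,0,3,-0.3,0,0],
    [0,0,0,1.2,0,0,0],
    [0,0,0,0,0,0,0],
    [0,0,0,0,0,0,0],
  ],
)

```text
time: 11.2
position: [0.5545, -0.2864, 0.1009]
tool_rot: [-1.009, 1.324, 1.007]
ft_force: [0.6, 0.5, 0.0]
grip_width: 0.004
```

```bash
python3 - <<'E'
from h import *
from bench import *
p,d=get_image("scene"); cv2.imwrite("pics/bar0.png",cv2.resize(p[230:410,130:370,::-1],(800,600))); 
go([.551,-.285,.073])
E
```

```text
t 11.25 pos [ 0.5546 -0.2864  0.101 ] F [ 0.49 -0.21  0.7 ] tool cm [2.8  0.39 0.04]
```

View pics/bar0.png

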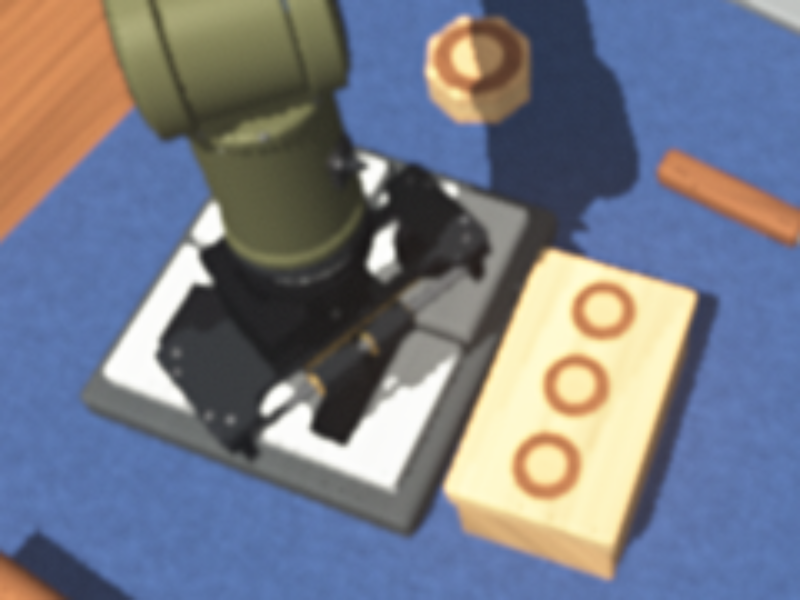

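The fingers are over the middle of the bar key, with the bar's ends visible at (335,425) and (425,345). Pressing it now.

jog_arm(
  targets=[
    [0,0,0,1,0.35,0,0],
    [0,0,0,0.8,0,0,0],
    [0,0,0,0.6,0,0,0],
    [0,0,0,0.4,0,0,0],
    [0,0,0,0.1,0,0,0],
    [0,0,0,0,0,0,0],
  ],
)

```text
time: 12.0
position: [0.5503, -0.2849, 0.0732]
tool_rot: [-1.006, 1.324, 1.009]
ft_force: [-7.3, 5.7, 19.3]
grip_width: 0.006
```

It is at its stop: tip at 54 mm, force 19 N. Lifting off.

jog_arm(
  targets=[
    [0,0,0,-2.5,0,0,0],
    [0,0,0,-1.5,0,0,0],
    [0,0,0,0,0,0,0],
    [0,0,0,0,0,0,0],
  ],
)

```text
time: 12.5
position: [0.5501, -0.2846, 0.1096]
tool_rot: [-1.007, 1.325, 1.009]
ft_force: [-0.5, 0.1, -0.4]
grip_width: 0.005
```

```bash
python3 - <<'E'
from h import *
go([.530,-.174,.1])
E
```

```text
t 12.5 pos [ 0.5501 -0.2846  0.1096] F [-0.47  0.13 -0.43] tool cm [ 0.97  4.88 10.12]
```

jog_arm(
  targets=[
    [0,0,0,0,1.6,3.4,0],
    [0,0,0,0,1.6,3.4,0],
    [0,0,0,0,1.7,3.3,0],
    [0,0,0,0,0,0,0],
    [0,0,0,0,0,0,0],
  ],
)

```text
time: 13.12
position: [0.5299, -0.1751, 0.1101]
tool_rot: [-1.008, 1.326, 1.008]
ft_force: [0.3, -0.0, -0.1]
grip_width: 0.007
```

```bash
python3 - <<'E'
from h import *
from bench import *
go([.530,-.174,.073])
p,d=get_image("scene"); cv2.imwrite("pics/round0.png",cv2.resize(p[230:410,130:370,::-1],(800,600))); 
E
```

```text
t 13.125 pos [ 0.5299 -0.1751  0.1101] F [ 0.32 -0.05 -0.09] tool cm [3.71 0.02 0.12]
```

View pics/round0.png

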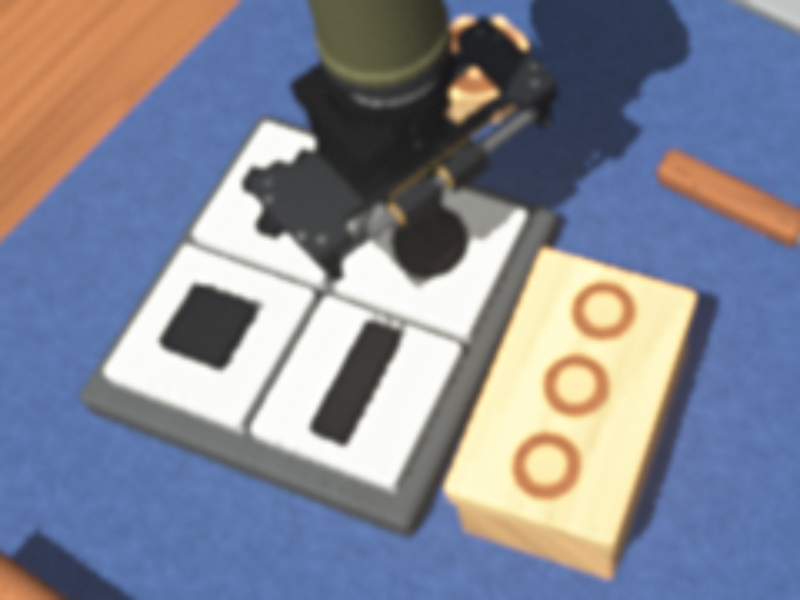

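The tip is over the round key at (430,240), and the bar key is back up at (357,380).

jog_arm(
  targets=[
    [0,0,0,1.5,0,0.1,0],
    [0,0,0,1,0,0,0],
    [0,0,0,0.7,0,0,0],
    [0,0,0,0.5,0,0,0],
    [0,0,0,0.1,0,0,0],
    [0,0,0,0,0,0,0],
  ],
)

```text
time: 13.92
position: [0.5297, -0.1741, 0.0734]
tool_rot: [-1.007, 1.326, 1.009]
ft_force: [-6.0, 0.6, 10.0]
grip_width: 0.005
```

jog_arm(
  targets=[
    [0,0,0,0.15,0,0,0],
    [0,0,0,0,0,0,0],
  ],
)

```text
time: 14.18
position: [0.5298, -0.1741, 0.0732]
tool_rot: [-1.006, 1.325, 1.01]
ft_force: [-9.0, 1.7, 19.5]
grip_width: 0.005
```

jog_arm(
  targets=[
    [0,0,0,-2.5,0,0,0],
    [0,0,0,-1.5,0,0,0],
    [0,0,0,0,0,0,0],
    [0,0,0,0,0,0,0],
  ],
)

```text
time: 14.68
position: [0.5301, -0.1733, 0.1103]
tool_rot: [-1.008, 1.325, 1.009]
ft_force: [-0.2, -0.9, 0.0]
grip_width: 0.006
```

```bash
python3 - <<'E'
from h import *
go([.441,-.303,.1])
E
```

```text
t 14.675 pos [ 0.5301 -0.1733  0.1103] F [-0.17 -0.87  0.05] tool cm [  1.03   5.13 -14.88]
```

jog_arm(
  targets=[
    [0,0,0,-1,1.2,-3.7,0],
    [0,0,0,0,1.3,-3.7,0],
    [0,0,0,0,1.3,-3.7,0],
    [0,0,0,1,1.3,-3.8,0],
    [0,0,0,0,0,0,0],
    [0,0,0,0,0,0,0],
  ],
)

```text
time: 15.42
position: [0.4416, -0.3029, 0.1103]
tool_rot: [-1.007, 1.325, 1.009]
ft_force: [0.6, 0.6, -0.5]
grip_width: 0.008
```

```bash
python3 - <<'E'
from h import *
from bench import *
go([.441,-.303,.073])
p,d=get_image("scene"); cv2.imwrite("pics/sq0.png",cv2.resize(p[230:410,130:370,::-1],(800,600))); 
E
```

```text
t 15.425 pos [ 0.4416 -0.3029  0.1103] F [ 0.58  0.61 -0.47] tool cm [ 3.73  0.06 -0.03]
```

View pics/sq0.png

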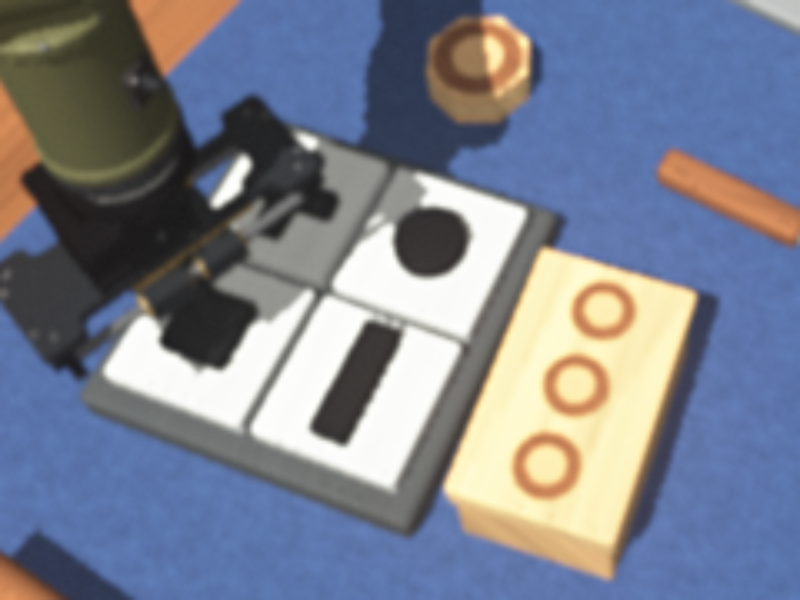

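The tip is over the square key at (210,325), and the round and bar keys are up. Pressing now.

jog_arm(
  targets=[
    [0,0,0,1.5,0,0,0],
    [0,0,0,1,0,0,0],
    [0,0,0,0.7,0,0,0],
    [0,0,0,0.5,0,0,0],
    [0,0,0,0.2,0,0,0],
    [0,0,0,0,0,0,0],
  ],
)

```text
time: 16.23
position: [0.4415, -0.3028, 0.0733]
tool_rot: [-1.006, 1.323, 1.01]
ft_force: [-4.4, 5.7, 14.4]
grip_width: 0.005
```

Force is 14 N with the tip at 54 mm, so the key is at its stop. I'll lift clear and check.

jog_arm(
  targets=[
    [0,0,0,0.1,0,0,0],
    [0,0,0,0,0,0,0],
    [0,0,0,-2.5,0,0,0],
    [0,0,0,-4,0,0,0],
    [0,0,0,-5,0,0,0],
    [0,0,0,-5,0,0,0],
    [0,0,0,0,0,0,0],
    [0,0,0,0,0,0,0],
    [0,0,0,0,0,0,0],
  ],
)

```text
time: 17.35
position: [0.4409, -0.3032, 0.2345]
tool_rot: [-1.007, 1.326, 1.01]
ft_force: [-0.0, 0.5, -0.1]
grip_width: 0.006
```

```bash
python3 - <<'E'
from h import *
from bench import *
go([.441,-.303,.23])
p,d=get_image("scene"); cv2.imwrite("pics/end.png",p[:,:,::-1])
E
```

```text
t 17.35 pos [ 0.4409 -0.3032  0.2345] F [-0.04  0.51 -0.07] tool cm [ 0.45 -0.01  0.03]
```

View pics/end.png

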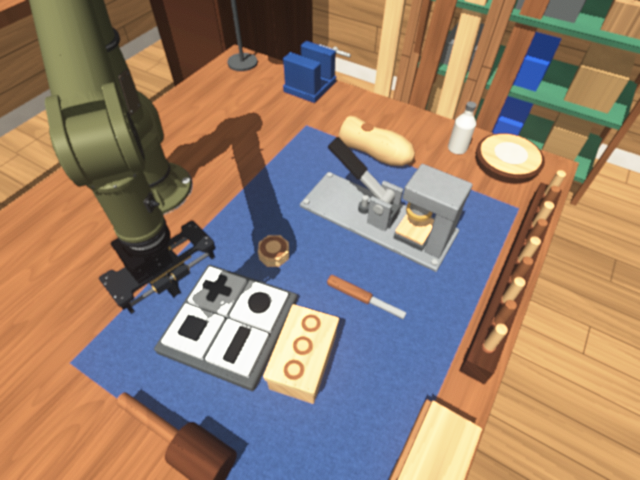

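All four keys are up, the lever is up at (350,158), the bench items sit where they did at the start, and the arm is clear. Handing in.

```bash
python3 -c "
from bench import *
print(close_job())"
```

```text
the job is handed in; nothing more can be done
None
```

The press is primed and the programme keyed in, and I handed the job in after about 17.4 s. I gave the lever four full strokes, then pressed the bar, round and square keys in that order with the closed fingertips.

- **Lever:** on every stroke the fingertips stopped at 104 mm with 31–45 N. The 45 N was on stroke 2, through the fingertips, so I pressed less deep after that. I saw the lever spring back in pictures after the first and last strokes. After strokes 2 and 3 I only know that the tip rose to about 230 mm, clear of the 204 mm rest height, and the force fell to about zero.
- **Keys:** each one stopped with the tip at 54 mm and 14–20 N. I lifted the tip well clear after each press. The pictures show the bar and round keys back up before the next press, and the square key up at the end.
- **Final check:** the last picture shows all the keys and the lever up, the bench items where they started and the arm touching nothing (force about zero). The cross key was never touched.

No check failed or disagreed. The arm was up to about 7 mm sideways of its target on the first lever stroke. That was still on the grip, and I corrected it for the later strokes.

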